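Push a sample carrier in under the sprung bay flap

TASK

Load the blue-capped sample carrier into the read station: with one fingertip press down the orange finger bar so that the sprung blue flap stands open, and, keeping it held open, push the carrier along its lane with the other fingertip, under the flap and fully home against the stop. Then let go so that the flap closes behind the tubes. Only press and push: do not lift the carrier off its lane, and leave everything else on the bench where it is.

Things in the scene. Friction and masses are not known exactly. Their poses are not given: they have to be found in the camera images.
- station: Fixed white read station with a raised lane. Origin: on the table under the bay's entrance; x along the lane into the bay (push direction), y left, z up. Deck 12 mm above the table, x = -172 to +67 mm, centred on y = 0; guide rails along it 39 mm apart, outside 51 mm, 10 mm above the deck. A solid stop closes the bay at x = 67 mm; behind it a scanner housing, x = 90 to 200 mm, 85 mm high.
- flap: Sprung see-saw flap. Origin on its axle (along the station's x, at y = 28, 40 mm above the table, brackets at x = -165 and 69), axes as the station's when shut. Right of the axle: blue cover over the bay, x = 0 to 62, y = 2 to -54, top 11 mm above the axle, with a lip down across the entrance. Left: the orange finger bar, in one piece with it; pressing the bar down raises cover and lip.
- finger_bar (a point): Point on top of the ribbed orange bar, 40 mm left of the axle (68 mm left of the lane's centre line), mid-length, 46 mm above the table when shut. The bar is a flat plate from x = -164 to +2 mm and 6 to 50 mm left of the axle. Here about 2 N starts it and 3 to 5 N hold it at 0.6 to 0.8 rad; a fingertip may slide along it while pressing. It springs shut when let go.
- lip (a point): Middle of the lower edge of the flap's blue lip, front face. The lip is 4 mm thick (x = 0 to 4 mm) and 24 mm wide, across the right half of the entrance; shut, its edge is 19 mm above the deck: it stops the carrier's tube block but clears its low tail.
- flap_angle (a joint): Flap angle in rad: 0 shut, 0.87 fully open. The carrier's tube block passes under the lip from about 0.5 rad. A fingertip on the bar 40 mm from the axle holds it near 0.6 rad when the tip is 12 mm above the deck's level and near 0.8 rad when it is 3 mm above.
- carrier: The carrier to load: grey, 110 mm long (x), 36 mm wide, 0.12 to 0.27 kg, standing in the lane. Origin: centre of its underside; x points into the bay. Its front 54 mm (x = 1 to 55) is the tube block with six blue caps, 32 mm high; the rest is a low tail 16 mm high with a paper strip on top, whose upright rear face at x = -55 mm is where to push.
- bay_home (a point): On the deck: where the carrier's origin is when it is fully home (12 mm past the bay's entrance along the station's x). The tube block's rear is then 9 mm past the lip's inner face, so the lip can drop behind it.
- spare_carrier: Bystander: same shape of carrier in white with yellow caps, on the table to the right of the lane. Leave it.
- tube_rack: Bystander: blue rack 70 x 150 mm with eight blue-capped tubes, 100 mm high, origin at the centre of its underside.
- reagent_bottle: Bystander: amber bottle, 60 mm across, 130 mm high, origin at the underside.
- beaker: Bystander: glass beaker, 70 mm across, 90 mm high, origin at the underside.
- cap_jar: Bystander: jar with white cap, 60 mm across, 70 mm high, origin at the underside.
- sort_tray: Bystander: white two-pocket tray 90 x 70 x 30 mm, origin at the underside.
- marker: Bystander: marker pen, 110 mm long, 12 mm across, lying on the table.

How it is judged:
On the way, in this order (a step that is already met when the one before it is completed fails the run):
1. a finger holds the flap open (over 0.45 rad) while the carrier is still outside the bay (value of joint flap_angle above 0.45 rad and contact force between the fingers and flap above 0.5 N and x of carrier in the frame of station below -0.045 m), for 0.1 s.
2. with the flap still held open by a finger, the other finger is pushing the carrier in under it (value of joint flap_angle above 0.4 rad and contact force between the fingers and flap above 0.5 N and contact force between the fingers and carrier above 0.05 N and x of carrier in the frame of station above -0.035 m), for 0.08 s.
At the end, for the whole second after the job is handed in: The carrier is at rest, flat on the deck within 5 mm of its home position against the stop, straight in the lane (within 0.08 rad), and the flap is shut (under 0.06 rad) (horizontal distance between carrier and bay_home below 0.005 m and angle between the x axis of carrier and the x axis of station, either way round below 0.08 rad and height (world z) of carrier between 0.009 and 0.015 m and linear speed of carrier below 0.01 m/s and value of joint flap_angle below 0.06 rad); the robot touches nothing.
It fails at once if the carrier is lifted off its lane (more than 8 mm) or tipped more than 0.25 rad (height (world z) of carrier above 0.02 m or angle between carrier's own z axis and vertical above 0.25 rad).
It fails at once if a bystander is moved more than 20 mm (distance of any of spare_carrier, tube_rack, reagent_bottle, beaker, cap_jar, sort_tray, marker from where it was at the start of the episode above 0.02 m).
It also fails if it takes over 35 s, if anything falls off the work surface, if the arm or the gripper's body presses on something with over 40 N, if the wrist force passes 120 N, or if a joint passes its speed limit or range.

ROBOT

A 6-joint arm with a two-finger parallel gripper is mounted at the origin on the work surface. World frame = base frame: x ahead of the robot, y to its left, z up, the work surface at z = 0. Lengths are in m, angles in rad, forces in N, time in s.
With the tool pointing down it reaches from about 0.25 to 0.725 m from the base axis. Payload 4 kg.
Tool frame: the origin (TCP) lies on the centre line of the jaws, within the pads' length; the fingertips stand ahead of it and the grasp point (between the pads) lies 11 mm behind it (bot.tip_extent is the z of the fingertips in the tool frame, in m); z points along the fingers, y is the direction in which the jaws open and shut (so a half turn about z gives the same grasp; the last joint's range is limited). The gripper opens to 85 mm and grips with 20 to 120 N. Pads are 22 mm wide; open, the fingers measure 114 mm over their backs; the gripper's body (76 mm by 85 mm) begins 54 mm behind the grasp point. The pads swing forward as they close: fully open they stand 13 mm farther back than shut.
Start: joints at [1.158, 0.241, 0.005, 1.335, 0, 1.571], TCP at [0.201, 0.458, 0.239] pointing down, gripper open.
Joint ranges: [-2.72, 2.72], [-1.05, 1.87], [-1.09, 1.28], [-1.99, 2.15], [-1.42, 1.44], [-3.14, 3.14]. Speed limits (rad/s): [2.79, 2.79, 3.14, 3.14, 3.14, 3.14].

INTERFACE

Orientations are given as a unit quaternion [x, y, z, w].
In Python, from workcell import bot gives the robot as it stands.
- The arm moves only by the shell command python3 -m jog 'ROWS'. ROWS is JSON, a list that holds one entry, the list of rows, each a list of 7 numbers: the shift along the world's x, y, z in m, then the turn, a rotation vector about the world's x, y, z in degrees, then the closure in counts, from 0 (fully open) to 255 (shut). In form: [[[tx, ty, tz, ax, ay, az, fingers], ...]]. A call has 1 to 10 rows; each row is the pose to reach, as a shift and turn from the pose commanded when the call began; what a row does not reach only later rows make up. A row lasts 1/12 s, in which the tool goes at most 41.7 mm and 7.16 degrees, less where a joint would pass 70% of its speed; a pose out of reach is approached as far as the arm can. A call with a gripper value outside its range is refused whole. The fingers move at their own pace and stop on an object; the grip force is fixed at half the most. Time passes only in rows, so rows that repeat a pose let the fingers close. It gives the time, the measured TCP pose, the force and the opening at its end, in the units of the state.
- bot.get_obs(): the state, without advancing time (a new reading comes with each control period).
- bot.camera(name): name is "side" or "top" or "wrist"; returns the picture (400x640x3 uint8, blue, green, red); there is no depth.
- bot.camera_model(name): a dict with "K" (3x3 intrinsics, pixels), "T" (4x4, takes a point from camera to world coordinates). Camera axes: x right, y down, z forward; pixel columns grow to the right and rows downward; lengths in m; the calibration is good to about 2 mm. A picture is of the moment at which its call begins: read the wrist's pose just before it. camera_model takes no time and is no camera call; for the wrist camera it gives the pose at the moment of the call.
- bot.job_done(): hands the job in, once; it reports no verdict.
The state is a dict: "clock": time; "joint_pos": joint angles; "joint_vel": joint speeds; "tau": joint torques, N m; "eef_pos": TCP position; "tool_rot": TCP orientation; "ft_force": force on the tool from outside, world axes, zero at the start; "ft_torque": the same for the moment, N m; "grip_width": finger opening in m.
Only numpy, scipy, OpenCV 4.12 (cv2) and the standard library are available. Lean on these libraries where they do the work, as an engineer would, in place of code of your own. Each camera call takes 0.05 s, during which the arm holds its last target. There are 200 camera calls.

## Working session

There is one attempt and no reset: what is moved stays moved. The work goes in short steps, Python scripts to look and compute and a shell command to move; the robot and the scene stay as the last step left them, time stands still between calls to the robot, and variables do not carry over. Pictures are saved under pics/ and viewed, about 8 in all and at most 12, crops included, and the job is handed in when it is done.

```bash
ls; mkdir -p pics; python3 - <<'E'
from workcell import bot
import cv2
for n in("top","side"):
    cv2.imwrite(f"pics/{n}0.png",bot.camera(n)); m=bot.camera_model(n); print(n,m["K"],m["T"])
print(bot.tip_extent,bot.get_obs())
E
```

```text
pics
top [[395.2704013    0.         321.2119503 ]
 [  0.         395.2704013  206.70260534]
 [  0.           0.           1.        ]] [[ 0.02426922 -0.98923764  0.14429103  0.29119876]
 [-0.9994777  -0.02092887  0.02462328 -0.03317445]
 [-0.02133843 -0.14481326 -0.98922889  1.30894078]
 [ 0.          0.          0.          1.        ]]
side [[374.20538912   0.         318.94373839]
 [  0.         374.20538912 204.27474879]
 [  0.           0.           1.        ]] [[-0.98630714 -0.10331173  0.1285493   0.36854235]
 [-0.16488158  0.60114688 -0.78194405  0.73787265]
 [ 0.00350698 -0.79243241 -0.60994965  0.65739265]
 [ 0.          0.          0.          1.        ]]
0.008 {'clock': 0.1, 'joint_pos': array([1.15802389e+00, 2.41358267e-01, 3.85875765e-03, 1.33521909e+00,
       2.27876479e-05, 1.57080629e+00]), 'joint_vel': array([ 1.49137394e-03, -2.77452031e-03,  3.09015483e-03,  2.02670435e-03,
       -2.36091675e-05, -1.23676492e-03]), 'tau': array([-1.67131613e-03, -3.73138690e+01,  2.53009433e+01,  1.08083218e-02,
       -1.71646629e-04,  3.15882787e-07]), 'eef_pos': array([0.20034505, 0.45749729, 0.2384916 ]), 'tool_rot': array([ 2.04928945e-01,  9.78776381e-01, -9.38404485e-04, -2.08107260e-04]), 'ft_force': array([ 0.3825724 ,  0.24028426, -0.64253572]), 'ft_torque': array([0.02077065, 0.0082533 , 0.02047737]), 'grip_width': 0.0854149821959214}
```

View pics/top0.png

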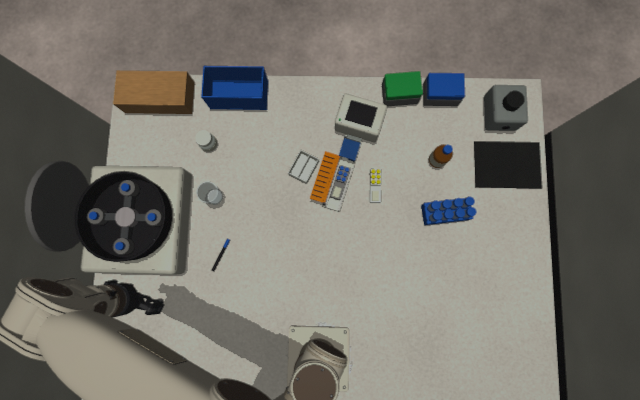

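View pics/side0.png

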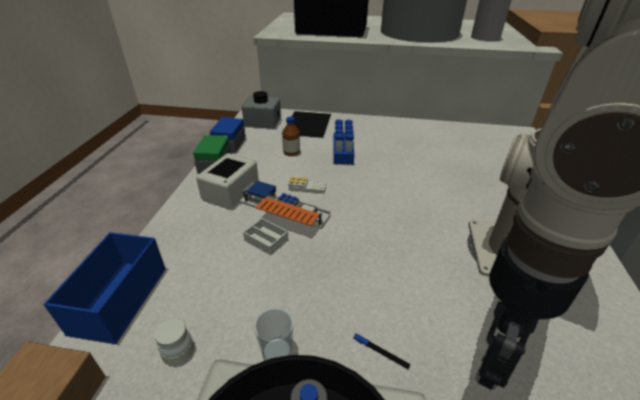

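The top view shows the station around (340,175), with the orange bar on its left, the scanner at (360,118) and the carrier in the lane at about (340,185). I'll enlarge both crops.

```bash
python3 - <<'E'
import cv2,numpy as np
t=cv2.imread("pics/top0.png")[85:220,285:395]; s=cv2.imread("pics/side0.png")[150:255,190:340]
t=cv2.resize(t,None,fx=4.4,fy=4.4,interpolation=cv2.INTER_CUBIC); s=cv2.resize(s,None,fx=5,fy=5,interpolation=cv2.INTER_CUBIC)
for im,f,x0,y0 in((t,4.4,285,85),(s,5,190,150)):
    for k in range(0,200,10):
        for a,o in((0,x0),(1,y0)):
            p=int(k*f)
            if p<im.shape[1-a]:
                if a==0: cv2.line(im,(p,0),(p,6),(0,0,255),1);cv2.putText(im,str(o+k),(p,16),0,.33,(0,0,255))
                else: cv2.line(im,(0,p),(6,p),(0,0,255),1);cv2.putText(im,str(o+k),(8,p+4),0,.33,(0,0,255))
cv2.imwrite("pics/t1.png",t);cv2.imwrite("pics/s1.png",s)
E
```

```text
(no output)
```

View pics/t1.png

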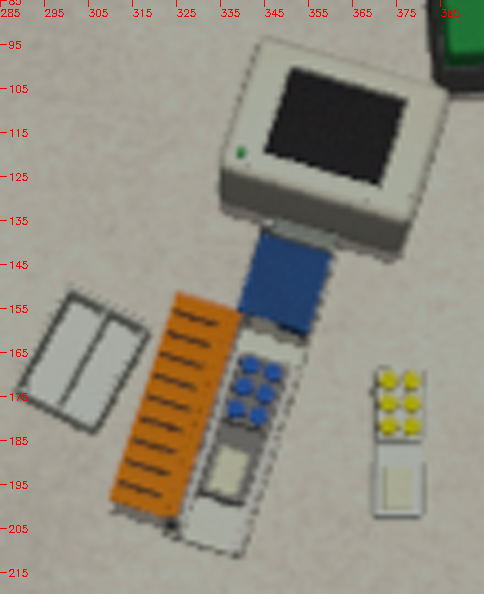

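View pics/s1.png

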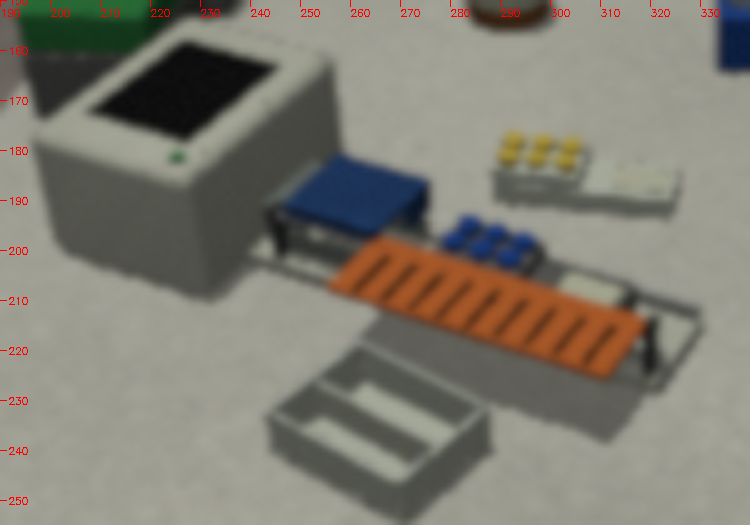

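```bash
cat > h.py <<'E'
import numpy as np
from workcell import bot
def proj(n,P):
    m=bot.camera_model(n);T=np.array(m["T"]);K=np.array(m["K"])
    c=(np.atleast_2d(P)-T[:3,3])@T[:3,:3]; u=c@K.T; return u[:,:2]/u[:,2:]
def ray(n,uv,z):
    m=bot.camera_model(n);T=np.array(m["T"]);K=np.array(m["K"])
    d=T[:3,:3]@np.linalg.inv(K)@[*uv,1]; return T[:3,3]+d*(z-T[2,3])/d[2]
def w(s,P):
    P=np.atleast_2d(P);c,n=np.cos(s[2]),np.sin(s[2])
    return np.c_[s[0]+c*P[:,0]-n*P[:,1],s[1]+n*P[:,0]+c*P[:,1],P[:,2]]
def inv(s,p):
    c,n=np.cos(s[2]),np.sin(s[2]);d=np.array(p[:2])-s[:2];return np.array([c*d[0]+n*d[1],-n*d[0]+c*d[1]])
E
python3 - <<'E'
from h import *
from scipy.optimize import least_squares
B=[(2,78,46),(2,34,46),(-164,78,46),(-164,34,46)];C=[(62,30,51),(62,-26,51),(0,30,51),(0,-26,51)]
P=np.array(B+C+[(-172,-25.5,22)])/1e3
tp=np.array([(176,292),(243,312),(110,500),(178,518),(262,230),(333,250),(238,308),(308,333),(240,557)])/4.4+[285,85]
sp=np.array([(330,287),(380,237),(605,378),(655,322),(285,205),(338,155),(365,235),(430,180),(700,318)])/5+[190,150]
def f(s,which):
    r=[]
    if 't' in which:r.append(proj("top",w(s,P))-tp)
    if 's' in which:r.append(proj("side",w(s,P))-sp)
    return np.concatenate(r).ravel()
for k in('t','s','ts'):
    o=least_squares(f,[.55,-.07,-.3],args=(k,),loss='soft_l1');print(k,o.x,np.round(f(o.x,k).reshape(-1,2),1).tolist())
s=o.x;np.save("s.npy",s)
for uv in((198,495),(236,505)): print("rear",inv(s,ray("top",np.array(uv)/4.4+[285,85],.028))*1e3)
for uv in((249,363),(274,373),(243,384),(266,394),(235,408),(259,416)): print("cap",inv(s,ray("top",np.array(uv)/4.4+[285,85],.044))*1e3)
print("bearing",np.hypot(*s[:2]))
E
```

```text
t [ 0.63768049 -0.08529347 -0.27096775] [[0.3, -0.1], [-2.1, -1.0], [0.5, 0.2], [-2.0, -0.1], [-0.1, 0.6], [0.1, 0.8], [0.0, 0.4], [0.6, -0.5], [0.7, -0.3]]
s [ 0.63691399 -0.07770137 -0.28350259] [[-0.6, 0.2], [-1.6, 1.2], [0.5, -0.0], [-1.8, 1.1], [-0.3, -0.2], [0.2, -0.4], [2.6, -0.4], [0.2, 0.0], [1.3, -2.9]]
ts [ 0.63783894 -0.08300222 -0.27476158] [[-0.4, -0.3], [-2.8, -1.1], [-0.4, -0.0], [-2.9, -0.2], [-0.7, 0.6], [-0.5, 0.8], [-0.7, 0.3], [-0.2, -0.6], [-0.2, -0.4], [-0.1, -1.0], [-1.3, 0.1], [1.0, -1.7], [-1.5, -0.5], [-0.1, -1.2], [0.2, -1.3], [2.9, -1.6], [0.3, -1.1], [1.3, -4.5]]
rear [-138.35130998   16.66796382]
rear [-137.33743896  -12.64065764]
cap [-34.47283233   8.61447726]
cap [-36.40146119 -11.37611784]
cap [-51.10963281   8.27751789]
cap [-53.44595911 -10.25768943]
cap [-70.29942139   8.70533973]
cap [-70.94361352 -10.06935805]
bearing 0.6432168247446948
```

```bash
python3 - <<'E'
from h import *
from scipy.optimize import least_squares
P=np.array([(2,78,46),(-164,78,46),(62,30,51),(62,-26,51),(0,30,51),(0,-26,51)])/1e3
tp=np.array([(176,292),(110,500),(262,230),(333,250),(238,308),(308,333)])/4.4+[285,85]
sp=np.array([(330,287),(605,378),(285,205),(338,155),(365,235),(430,180)])/5+[190,150]
def f(s,k):
    return np.concatenate(([proj("top",w(s,P))-tp] if 't' in k else [])+([proj("side",w(s,P))-sp] if 's' in k else [])).ravel()
for k in('t','s','ts'):
    o=least_squares(f,[.63,-.08,-.27],args=(k,),loss='soft_l1');print(k,o.x)
s=o.x;np.save("s.npy",s)
m=bot.camera_model("wrist");print("wristcam rel TCP",np.array(m["T"])[:3,3]-bot.get_obs()["eef_pos"],np.array(m["T"])[:3,:3].round(2).tolist())
print("target tcp",w(s,[-.162,.034,0]),"deg",np.degrees(s[2]))
E
```

```text
t [ 0.63835934 -0.0845224  -0.27327772]
s [ 0.63738627 -0.077087   -0.28491807]
ts [ 0.63841222 -0.08224147 -0.27928746]
wristcam rel TCP [-0.06655292  0.03020701  0.13586337] [[0.4, 0.88, 0.26], [0.92, -0.38, -0.12], [-0.0, 0.28, -0.96]]
target tcp [[ 0.49206218 -0.00490023  0.        ]] deg -16.00199275086993
```

```bash
python3 -m jog '[[[0.03,-0.048,0,0,0,1.5,75],[0.06,-0.095,0,0,0,3,75],[0.08,-0.127,0,0,0,4,75],[0.1,-0.158,0,0,0,5,75],[0.12,-0.19,0,0,0,6,75],[0.14,-0.222,0,0,0,7.6,75],[0.16,-0.253,0,0,0,7.6,75],[0.18,-0.285,0,0,0,7.6,75],[0.2,-0.316,0,0,0,7.6,75],[0.22,-0.348,0,0,0,7.6,75]]]'; python3 -m jog '[[[0.02,-0.032,0,0,0,0,75],[0.04,-0.063,0,0,0,0,75],[0.06,-0.095,0,0,0,0,75],[0.072,-0.114,0,0,0,0,75],[0.072,-0.114,0,0,0,0,75],[0.072,-0.114,0,0,0,0,75]]]'
python3 - <<'E'
from h import *
import cv2
o=bot.get_obs();print(o,bot.tip_extent)
m=bot.camera_model("wrist");np.savez("wm1.npz",K=m["K"],T=m["T"])
im=bot.camera("wrist");cv2.imwrite("pics/w1r.png",im)
im=cv2.resize(im,None,fx=1.25,fy=1.2)
im=cv2.resize(cv2.imread("pics/w1r.png"),(800,500),interpolation=cv2.INTER_CUBIC)
cv2.imwrite("pics/w1.png",im)
E
```

```text
clock: 0.93
eef_pos: [0.4212, 0.1078, 0.2391]
tool_rot: [0.14, 0.99, -0.0, -0.0]
ft_force: [0.8, 0.1, -0.0]
grip_width: 0.0602
clock: 1.43
eef_pos: [0.4925, -0.005, 0.2385]
tool_rot: [0.141, 0.99, 0.0, -0.001]
ft_force: [0.3, 1.4, -0.0]
grip_width: 0.0601
{'clock': 1.4333, 'joint_pos': array([-1.04487321e-02,  2.27610556e-01, -1.40159657e-02,  1.33100453e+00,
        3.57698793e-04,  2.72489710e-01]), 'joint_vel': array([ 0.04139484, -0.02241407, -0.02280834,  0.00595193,  0.0061418 ,
        0.00186526]), 'tau': array([-9.19421855e-01, -3.61773455e+01,  2.57167876e+01, -1.65974661e-01,
       -9.10109980e-02, -3.35603300e-02]), 'eef_pos': array([ 0.49250326, -0.00504052,  0.23849021]), 'tool_rot': array([ 1.40997911e-01,  9.90009452e-01,  5.74668607e-05, -9.32864741e-04]), 'ft_force': array([ 0.32638763,  1.43025663, -0.02542357]), 'ft_torque': array([ 0.0444346 ,  0.04512596, -0.05192763]), 'grip_width': 0.06009306946286069} 0.008
```

View pics/w1.png

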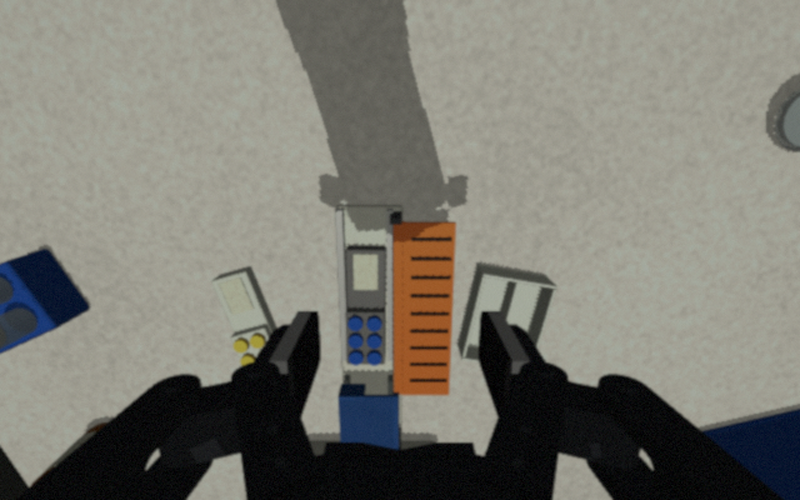

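The station is almost parallel to the tool. In the 800 px view, the bar's outer edge runs from (455,223) to (447,394), the deck's rear corners are at (336,207) and (402,207), and the carrier's rear edge is at row 247.

```bash
python3 - <<'E'
import h
from h import *
from scipy.optimize import least_squares
m=dict(np.load("wm1.npz")); orig=bot.camera_model
class Q: 
    camera_model=staticmethod(lambda n:m if n=="wrist" else orig(n))
h.bot=Q
P=np.array([(2,78,46),(-164,78,46),(-172,-25.5,22),(-172,25.5,22),(0,-26,51),(0,30,51)])/1e3
px=np.array([(447,394),(455,223),(336,207),(402,207),(340,397),(400,393)])/1.25
f=lambda s:(proj("wrist",w(s,P))-px).ravel()
o=least_squares(f,[.638,-.083,-.275],loss='soft_l1');s=o.x;print(s,f(s).reshape(-1,2).round(1).tolist())
np.save("s.npy",s)
for uv,z in(((347,247),.028),((386,247),.028),((355,323),.044),((374,323),.044),((355,357),.044),((374,357),.044)): print(inv(s,ray("wrist",np.array(uv)/1.25,z))*1e3)
t=[0.49250326,-0.00504052];print("tcp in st",inv(s,t)*1e3,"yaw err deg",np.degrees(s[2])+90-(2*np.degrees(np.arctan2(.990009,.140998))-90))
# finger inner pad tips in view -> which height
R=m["T"][:3,:3]
for d in((-.160,.034),(-.145,.034),(-.054,.034)): print(d,w(s,[*d,0])[0]-np.array([*t,0]))
E
```

```text
[ 0.63931857 -0.07779627 -0.28284795] [[2.2, -0.2], [1.5, -0.7], [0.3, 0.4], [-6.3, 0.4], [-0.6, -1.4], [-0.7, 1.8]]
[-137.46680667  -16.62212323]
[-137.4780502    18.22501894]
[-70.75493092  -9.83396109]
[-70.75991841   7.30779932]
[-36.14058936 -10.88940972]
[-36.14543977   6.71387288]
tcp in st [-161.28704781   28.88984614] yaw err deg 0.00522085996455246
(-0.16, 0.034) [0.00266211 0.0045479  0.        ]
(-0.145, 0.034) [0.01706607 0.00036152 0.        ]
(-0.054, 0.034) [ 0.10445014 -0.02503581  0.        ]
```

```bash
python3 -m jog '[[[0.0037,0.002,-0.03,0,0,0,75],[0.0037,0.002,-0.07,0,0,0,75],[0.0037,0.002,-0.11,0,0,0,75],[0.0037,0.002,-0.14,0,0,0,75],[0.0037,0.002,-0.16,0,0,0,75],[0.0037,0.002,-0.168,0,0,0,75],[0.0037,0.002,-0.168,0,0,0,75],[0.0037,0.002,-0.168,0,0,0,75]]]'
python3 - <<'E'
from h import *
import cv2
s=np.load("s.npy");o=bot.get_obs();print(o["eef_pos"],inv(s,o["eef_pos"])*1e3,o["ft_force"])
a=bot.camera("side")[165:265,220:345];b=bot.camera("wrist")
cv2.imwrite("pics/c2.png",np.vstack([cv2.resize(a,(480,384),interpolation=cv2.INTER_CUBIC)[:, :],]))
cv2.imwrite("pics/s2.png",np.hstack([cv2.resize(a,(420,336),interpolation=cv2.INTER_CUBIC),cv2.resize(b[100:356,180:470],(380,336),interpolation=cv2.INTER_CUBIC)]))
E
```

```text
clock: 2.15
eef_pos: [0.4964, -0.0012, 0.072]
tool_rot: [0.139, 0.99, 0.0, 0.0]
ft_force: [0.4, -0.2, 0.1]
grip_width: 0.0606
[ 0.49643459 -0.00116309  0.07202518] [-158.59408712   33.71040621] [ 0.43527587 -0.24472602  0.14645612]
```

View pics/s2.png

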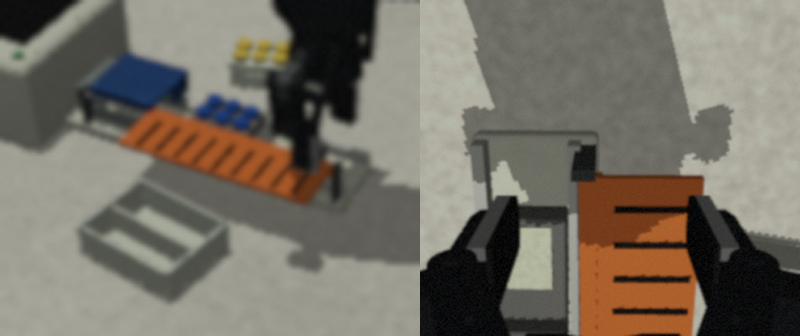

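```bash
python3 - <<'E'
from h import *
s=np.load("s.npy")
o=bot.get_obs();t=inv(s,o["eef_pos"]);z=o["eef_pos"][2]-.008
for P in([t[0]-.011,t[1]-.0303,z],[t[0]+.011,t[1]-.0303,z],[t[0]-.011,t[1]+.0303,z],[t[0]+.011,t[1]+.0303,z],[-.1375,-.018,.028],[-.1375,.018,.028],[-.164,.078,.046],[-.172,-.0255,.022]):
    u=proj("wrist",w(s,P))[0];print(np.round(np.array(P)*1e3),((u-[180,100])*[1.3103,1.3125]+[420,0]).round())
E
```

```text
[-168.    3.   65.] [518. 184.]
[-146.    3.   65.] [521. 237.]
[-168.   64.   65.] [682. 185.]
[-146.   64.   65.] [679. 238.]
[-138.  -18.   28.] [491. 213.]
[-138.   18.   28.] [567. 213.]
[-164.   78.   46.] [707. 176.]
[-172.  -26.   22.] [473. 139.]
```

```bash
python3 -m jog '[[[-0.0038,0.0011,0,0,0,0,75],[-0.0038,0.0011,-0.006,0,0,0,75],[-0.0038,0.0011,-0.012,0,0,0,75],[-0.0038,0.0011,-0.018,0,0,0,75],[-0.0038,0.0011,-0.022,0,0,0,75],[-0.0038,0.0011,-0.026,0,0,0,75],[-0.0038,0.0011,-0.026,0,0,0,75]]]'
python3 -m jog '[[[0,0,-0.004,0,0,0,75],[0,0,-0.008,0,0,0,75],[0,0,-0.008,0,0,0,75]]]'
python3 -m jog '[[[0,0,-0.004,0,0,0,75],[0,0,-0.007,0,0,0,75],[0,0,-0.007,0,0,0,75]]]'
python3 - <<'E'
from h import *
import cv2
s=np.load("s.npy");o=bot.get_obs();print(o["eef_pos"],inv(s,o["eef_pos"])*1e3,o["ft_force"],o["ft_torque"])
a=bot.camera("side")[165:265,220:345];b=bot.camera("wrist")
cv2.imwrite("pics/s3.png",np.hstack([cv2.resize(a,(420,336),interpolation=cv2.INTER_CUBIC),cv2.resize(b[100:356,180:470],(380,336),interpolation=cv2.INTER_CUBIC)]))
E
```

```text
clock: 2.83
eef_pos: [0.4922, -0.0007, 0.0445]
tool_rot: [0.14, 0.99, 0.0, -0.001]
ft_force: [-0.3, 1.8, 2.2]
grip_width: 0.0606
clock: 3.08
eef_pos: [0.4925, -0.0011, 0.0367]
tool_rot: [0.14, 0.99, -0.0, -0.0]
ft_force: [1.0, -0.4, 3.0]
grip_width: 0.0602
clock: 3.33
eef_pos: [0.4929, -0.0011, 0.03]
tool_rot: [0.14, 0.99, -0.0, 0.0]
ft_force: [0.1, -0.4, 4.3]
grip_width: 0.0602
[ 0.49286349 -0.00109632  0.02999617] [-162.04192695   32.77785321] [ 0.13037295 -0.39694086  4.32520145] [ 0.02843361 -0.10187954  0.0089726 ]
```

View pics/s3.png

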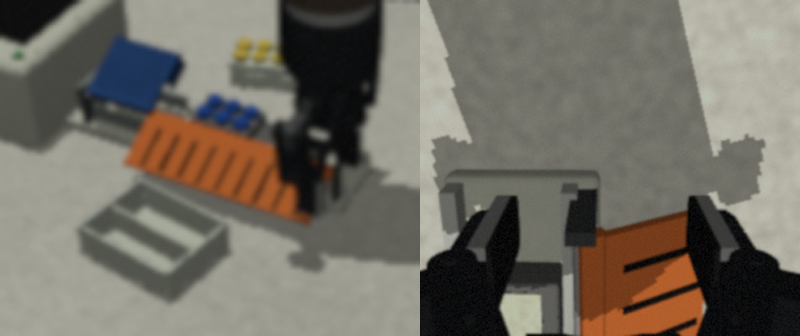

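```bash
python3 -m jog '[[[0.0,0.0,-0.0015,0,0,0,75],[0.0048,-0.0014,-0.0015,0,0,0,75],[0.0096,-0.0028,-0.0015,0,0,0,75],[0.0144,-0.0042,-0.0015,0,0,0,75],[0.0192,-0.0056,-0.0015,0,0,0,75],[0.024,-0.007,-0.0015,0,0,0,75],[0.0288,-0.0084,-0.0015,0,0,0,75],[0.0336,-0.0098,-0.0015,0,0,0,75],[0.0384,-0.0112,-0.0015,0,0,0,75]]]'
python3 - <<'E'
from h import *
import cv2
s=np.load("s.npy");o=bot.get_obs();print(o["eef_pos"],inv(s,o["eef_pos"])*1e3,o["ft_force"],o["ft_torque"])
a=bot.camera("side")[165:265,220:345];b=bot.camera("wrist")
cv2.imwrite("pics/s4.png",np.hstack([cv2.resize(a,(420,336),interpolation=cv2.INTER_CUBIC),cv2.resize(b[100:356,180:470],(380,336),interpolation=cv2.INTER_CUBIC)]))
E
```

```text
clock: 4.18
eef_pos: [0.5311, -0.0122, 0.0286]
tool_rot: [0.14, 0.99, 0.0, -0.0]
ft_force: [-3.0, 2.7, 2.0]
grip_width: 0.0603
[ 0.53113849 -0.01218453  0.02862418] [-122.19318025   32.81247587] [-2.96855376  2.71596942  1.97640033] [0.65015386 0.63127512 0.03041596]
```

View pics/s4.png

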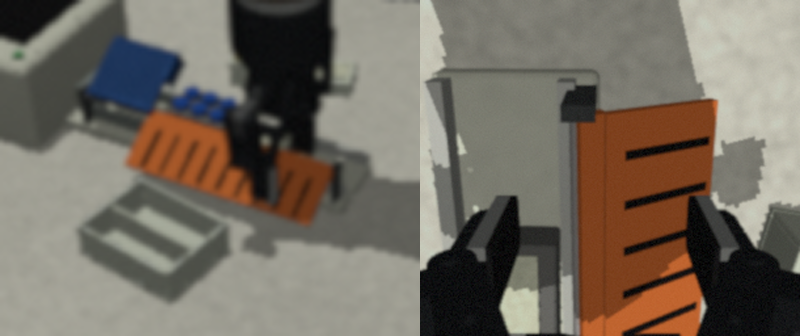

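```bash
python3 -m jog '[[[0.0048,-0.0014,0,0,0,0,75],[0.0096,-0.0028,0,0,0,0,75],[0.0144,-0.0042,0,0,0,0,75],[0.0192,-0.0056,0,0,0,0,75],[0.024,-0.007,0,0,0,0,75],[0.0288,-0.0084,0,0,0,0,75]]]'
python3 -m jog '[[[0.0048,-0.0014,0,0,0,0,75],[0.0096,-0.0028,0,0,0,0,75],[0.0144,-0.0042,0,0,0,0,75],[0.0192,-0.0056,0,0,0,0,75]]]'
python3 - <<'E'
from h import *
import cv2
s=np.load("s.npy");o=bot.get_obs();print(o["eef_pos"],inv(s,o["eef_pos"])*1e3,o["ft_force"],o["ft_torque"])
a=bot.camera("side")[165:265,220:345];b=bot.camera("wrist")
cv2.imwrite("pics/s5.png",np.hstack([cv2.resize(a,(420,336),interpolation=cv2.INTER_CUBIC),cv2.resize(b[100:356,180:470],(380,336),interpolation=cv2.INTER_CUBIC)]))
E
```

```text
clock: 4.78
eef_pos: [0.5599, -0.0206, 0.0288]
tool_rot: [0.14, 0.99, 0.0, -0.0]
ft_force: [-3.7, 2.3, 3.8]
grip_width: 0.0604
clock: 5.12
eef_pos: [0.5793, -0.0262, 0.0288]
tool_rot: [0.14, 0.99, -0.0, -0.0]
ft_force: [-4.6, 2.9, 3.5]
grip_width: 0.0605
[ 0.57931822 -0.02623679  0.02877916] [-72.00602406  32.76514006] [-4.6123237   2.92060993  3.48389861] [ 0.5708852   0.80231843 -0.01366409]
```

View pics/s5.png

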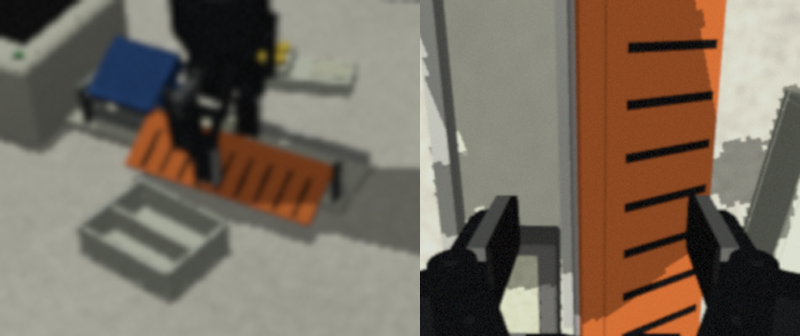

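The carrier is going in with the flap held open. I'll make the last stretch in slow, short calls and watch the force.

```bash
python3 -m jog '[[[0.0029,-0.0008,0,0,0,0,75],[0.0058,-0.0017,0,0,0,0,75],[0.0086,-0.0025,0,0,0,0,75],[0.0115,-0.0034,0,0,0,0,75]]]'
python3 -m jog '[[[0.0019,-0.0006,0,0,0,0,75]]]'
python3 -m jog '[[[0.0019,-0.0006,0,0,0,0,75]]]'
```

```text
clock: 5.55
eef_pos: [0.59, -0.0294, 0.0288]
tool_rot: [0.14, 0.99, 0.0, -0.001]
ft_force: [-4.8, 3.3, 4.8]
grip_width: 0.0601
clock: 5.63
eef_pos: [0.5923, -0.0301, 0.0288]
tool_rot: [0.14, 0.99, 0.0, -0.0]
ft_force: [-4.0, 3.3, 4.0]
grip_width: 0.06
clock: 5.72
eef_pos: [0.5941, -0.0307, 0.0288]
tool_rot: [0.14, 0.99, 0.0, -0.0]
ft_force: [-3.4, 2.9, 4.5]
grip_width: 0.0603
```

```bash
python3 -m jog '[[[0.0019,-0.0006,0,0,0,0,75]]]'
python3 -m jog '[[[0.0019,-0.0006,0,0,0,0,75]]]'; python3 -m jog '[[[0.001,-0.0003,0,0,0,0,75]]]'
```

```text
clock: 5.8
eef_pos: [0.596, -0.0313, 0.0288]
tool_rot: [0.14, 0.99, 0.0, -0.0]
ft_force: [-3.7, 2.2, 3.7]
grip_width: 0.0605
clock: 5.88
eef_pos: [0.598, -0.0319, 0.0288]
tool_rot: [0.14, 0.99, 0.0, -0.0]
ft_force: [-3.9, 2.6, 4.7]
grip_width: 0.0604
clock: 5.97
eef_pos: [0.5984, -0.0321, 0.0286]
tool_rot: [0.14, 0.99, 0.0, -0.001]
ft_force: [-6.6, 3.6, 6.2]
grip_width: 0.0606
```

```bash
python3 -m jog '[[[0.001,-0.0003,0,0,0,0,75]]]'; python3 -m jog '[[[0.001,-0.0003,0,0,0,0,75],[0.001,-0.0003,0,0,0,0,75]]]'
```

```text
clock: 6.05
eef_pos: [0.5985, -0.0321, 0.0285]
tool_rot: [0.14, 0.99, 0.0, -0.002]
ft_force: [-9.1, 4.8, 7.4]
grip_width: 0.06
clock: 6.22
eef_pos: [0.5986, -0.0321, 0.0285]
tool_rot: [0.14, 0.99, 0.0, -0.003]
ft_force: [-9.2, 4.9, 8.5]
grip_width: 0.0602
```

It's on the stop: the force rose from about 4 to 9 N and the tool stopped moving. Next I back off, then lift.

```bash
python3 -m jog '[[[-0.0038,0.0011,0,0,0,0,75],[-0.0077,0.0022,0,0,0,0,75],[-0.0115,0.0034,0,0,0,0,75],[-0.0115,0.0034,0.006,0,0,0,75],[-0.0115,0.0034,0.012,0,0,0,75],[-0.0115,0.0034,0.018,0,0,0,75],[-0.0115,0.0034,0.026,0,0,0,75],[-0.0115,0.0034,0.04,0,0,0,75],[-0.0115,0.0034,0.07,0,0,0,75],[-0.0115,0.0034,0.1,0,0,0,75]]]'
python3 -m jog '[[[-0.0384,0.0112,0.03,0,0,0,75],[-0.0768,0.0224,0.05,0,0,0,75],[-0.115,0.034,0.07,0,0,0,75],[-0.134,0.0392,0.09,0,0,0,75],[-0.134,0.0392,0.09,0,0,0,75],[-0.134,0.0392,0.09,0,0,0,75]]]'
python3 - <<'E'
from h import *
import cv2
s=np.load("s.npy");o=bot.get_obs();print(o["eef_pos"],inv(s,o["eef_pos"])*1e3,o["ft_force"])
a=bot.camera("side")[165:265,220:345];b=bot.camera("wrist")
cv2.imwrite("pics/s6.png",np.hstack([cv2.resize(a,(420,336),interpolation=cv2.INTER_CUBIC),cv2.resize(b[120:376,180:470],(380,336),interpolation=cv2.INTER_CUBIC)]))
for x in(-.172,-.043,0.,.012): print(x,((proj("wrist",w(s,[x,0,.028 if x>-.1 else .022]))[0]-[180,120])*[1.3103,1.3125]+[420,0]).round())
E
```

```text
clock: 7.05
eef_pos: [0.5875, -0.03, 0.1285]
tool_rot: [0.14, 0.99, -0.001, -0.002]
ft_force: [1.4, 0.7, 0.6]
grip_width: 0.0602
clock: 7.55
eef_pos: [0.4551, 0.0097, 0.2211]
tool_rot: [0.139, 0.99, -0.0, 0.002]
ft_force: [-0.4, 0.5, -0.2]
grip_width: 0.0603
[0.45512588 0.00965019 0.22110397] [-201.2792696    32.56510393] [-0.42687637  0.47077348 -0.21312447]
-0.172 [562. 111.]
-0.043 [565. 251.]
0.0 [566. 291.]
0.012 [566. 302.]
```

View pics/s6.png

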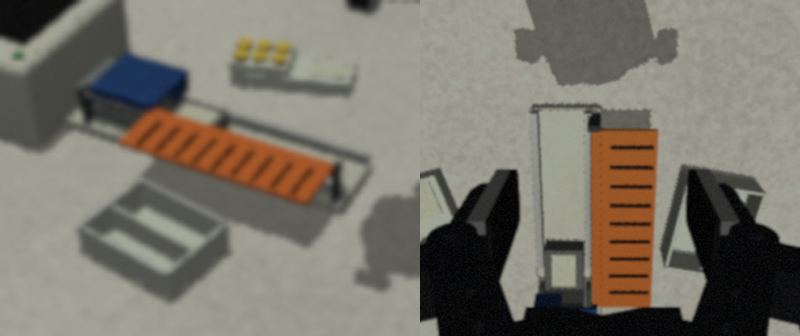

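The flap looks shut and the tube block is out of sight behind it. The carrier's rear edge, at about row 241 against 251 predicted, needs a closer check.

```bash
python3 -m jog '[[[0.0384,-0.0112,0,0,0,0,20],[0.0768,-0.0224,0,0,0,0,20],[0.1,-0.029,0,0,0,0,20],[0.1,-0.029,0,0,0,0,20],[0.1,-0.029,0,0,0,0,20],[0.1,-0.029,0,0,0,0,20],[0.1,-0.029,0,0,0,0,20]]]'
python3 - <<'E'
from h import *
import cv2
s=np.load("s.npy");m=bot.camera_model("wrist");np.savez("wm2.npz",K=m["K"],T=m["T"])
b=bot.camera("wrist");cv2.imwrite("pics/w7r.png",b)
def p(*P): return ((proj("wrist",w(s,np.array(P)/1e3))[0]-[220,120])*4).round()
for P in((-43,-18,28),(-43,18,28),(0,-26,31),(0,-2,31),(0,-26,51),(0,30,51),(2,78,46),(-164,78,46),(-43,-25.5,22)): print(P,p(*P))
cv2.imwrite("pics/w7.png",cv2.resize(b[120:270,220:420],(800,600),interpolation=cv2.INTER_CUBIC))
E
```

```text
clock: 8.23
eef_pos: [0.5546, -0.0192, 0.2178]
tool_rot: [0.14, 0.99, -0.0, -0.001]
ft_force: [-0.5, 0.2, -0.1]
grip_width: 0.079
(-43, -18, 28) [206. 440.]
(-43, 18, 28) [339. 440.]
(0, -26, 31) [181. 588.]
(0, -2, 31) [268. 588.]
(0, -26, 51) [169. 624.]
(0, 30, 51) [382. 625.]
(2, 78, 46) [562. 623.]
(-164, 78, 46) [590. -20.]
(-43, -25.5, 22) [182. 431.]
```

View pics/w7.png

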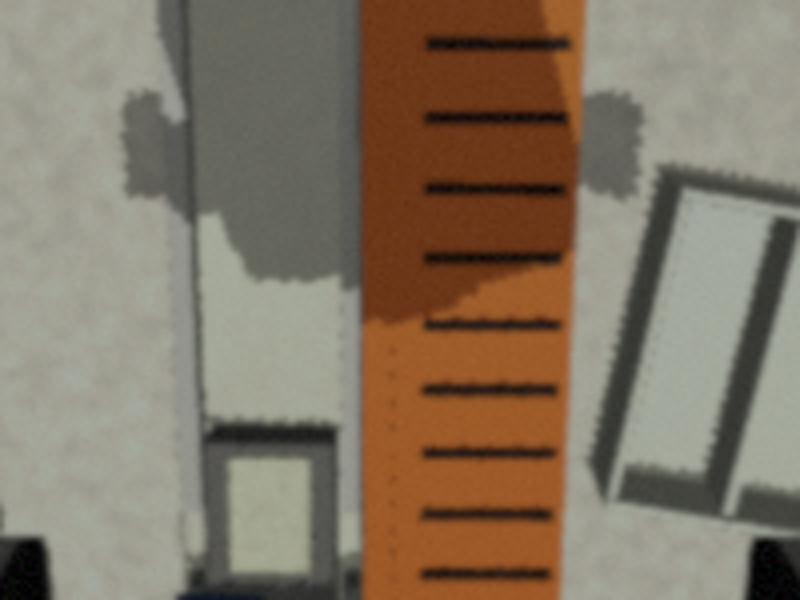

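```bash
python3 -c "
from workcell import bot
print(bot.get_obs()['ft_force']);bot.job_done()"
```

```text
[-0.53465276 -0.06367104 -0.32307367]
the job is handed in; nothing more can be done
```

The carrier is loaded in the read station and the flap has closed behind it. I handed the job in at about 8 s on the robot's clock; no verdict is reported.

**What I did:** With the jaws about 60 mm apart, one fingertip pressed the orange bar down (about 4 N). The other pushed the carrier along the lane until it met the stop, where the push force rose from about 4 N to 9 N and the tool stopped moving. I then backed off about 10 mm and lifted clear, so the bar sprang back up.

**Last checks:**
- **Carrier position:** in the close-up wrist image the rear top edge is at row 440 of the enlarged crop, exactly where it should be at home. It sits straight between the rails.
- **Flap:** it looks level and shut in the side view.
- **Contact:** the gripper is well clear, with wrist forces near zero.
- **Bystanders:** the spare carrier and the tray look unmoved. I did not measure their positions, or those of the other objects.

**Disagreement:** an earlier, more distant image put the rear edge about 5 mm short of home. The close-up explains most of it: I had taken the bottom of the rear face for its top edge. My camera fits of the station's position also differed by up to 7 mm, so I relied on the stop force and the close-up.

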